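# Close up the jar rack with its click stop

### The arm

A 6-joint arm with a two-finger parallel gripper is mounted at the origin on a cart in front of the work surface, level with it; the furniture and walls round the work are solid. World frame = base frame: x ahead of the robot, y to its left, z up, the work surface at z = 0. Lengths are in m, angles in rad, forces in N, time in s.
With the tool pointing down it reaches from about 0.35 to 1 m from the base axis. Payload 7.1 kg.
Tool frame: the origin (TCP) lies between the finger pads; the fingertips stand 22 mm ahead of it and the grasp point (between the pads) lies 3 mm ahead of it; z points along the fingers, y is the line along which they close (so a half turn about z gives the same grasp; the last joint's range is limited). The gripper opens to 85 mm and grips with 20 to 120 N. Pads are 22 mm wide; open, the fingers measure 114 mm over their backs; the gripper's body (76 mm by 85 mm) begins 54 mm behind the grasp point. The pads swing forward as they close: fully open they stand 13 mm farther back than shut.
Start: joints at [1.317, 0.423, 1.63, -0, 1.089, -0.019], TCP at [0.145, 0.608, 0.253] pointing down, gripper open.
Joint ranges: [-3, 3], [-0.9, 2.11], [0.09, 2.58], [-1.31, 4.45], [0.11, 2.69], [-2.54, 2.54]. Speed limits (rad/s): [2.39, 2.39, 3.01, 3.14, 3.14, 3.14].

### API

Orientations are given as a rotation vector (axis times angle).
In Python, from rig import manip gives the robot as it stands. The module is installed in compiled form; this text tells all that it offers. Calls block until the motion is done:
- manip.move_to(position, orientation): joint-space move of the TCP to a pose.
- manip.servo_line(position, orientation=None, rate=0.15): straight line of the TCP; orientation=None keeps the orientation; rate is the mean speed in m/s.
- manip.set_joints(angles): joint-space move.
- manip.command_gripper(opening, f_grip=None): finger opening in m; f_grip is the grip in N (None keeps the last); returns when the fingers have stopped.
- manip.hold(seconds).
- manip.solve_ik(position, orientation): joint angles nearest the present ones, or None.
- manip.camera(name): name is "side" or "top"; returns a dict with "image" (420x560x3 uint8, red, green, blue), "fx", "fy", "cx", "cy" (pixels), "k1" (the pictures are not rectified: a ray, as slopes to the right and down, at radius r is drawn at 1 + k1 r^2 times it, then the intrinsics apply), "cam_to_world" (4x4, takes a point from camera to world coordinates). Camera axes: x right, y down, z forward; pixel columns grow to the right and rows downward; lengths in m; the calibration is good to about 2 mm. A picture is of the moment at which its call begins. There is no depth.
A pose or a line that the arm cannot do raises manip.IKError and nothing moves.
- manip.sign_off(): hands the job in; it is judged then, once.
Readings, each from a call of its own:
- manip.get_time(): time.
- manip.get_joint_positions(): joint angles.
- manip.get_joint_vel(): joint speeds.
- manip.get_tau(): joint torques, N m.
- manip.get_position(): TCP position.
- manip.get_ee_rot(): TCP orientation.
- manip.get_contact_force(): force on the tool from outside, world axes, zero at the start.
- manip.get_torque(): the same for the moment, N m.
- manip.get_width(): finger opening in m.
- manip.get_grip_force(): force on a finger pad.
Only numpy, scipy, OpenCV 4.12 (cv2) and the standard library are available. Lean on these libraries where they do the work, as an engineer would, in place of code of your own. Each camera call takes 0.05 s, during which the arm holds its last target. There are 200 camera calls.

### The job

The jars in the rack stand loose. From behind, push the sliding end stop along its rail so that it moves the row up to the tall end panel, and on until its spring pin clicks down into the last groove it can reach before the row is tight; then leave it there and draw back. Only push the stop, with the fingers: do not pinch it, do not crush the jars against the panel, and do not touch or disturb anything else.

Things in the scene. Friction and masses are not known exactly. Their poses are not given: they have to be found in the camera images.
- rack: Fixed jar rack: oak board 96 x 364 mm, 10 mm thick (jars stand on it), origin under its middle on the table. Its y axis runs along it to the tall end panel (114 mm high, inner face at y = +170 mm), x across it, away from the robot. At y = -176 mm a low block 58 mm high. Two level rods at height 42 mm: plain, 6 mm thick, at x = -34 mm; grooved, 14 mm thick, at x = +37 mm. Yaw within 0.3 rad.
- row_end (a point): Middle of the tall end panel's inner face, 60 mm above the table; the row is closed up against it.
- stop (a joint): Sliding end stop: how far it is pushed to the end panel (m, along the rack's +y, 0 to 0.146). Oak plate 58 mm wide, top 115 mm above the table, 15 mm thick with its cork pad on the jar side; pad face to end panel = 250.5 mm minus this. Seated at 0, 0.014, 0.028 .. 0.140. Right is the last groove before the closed row is solid (2 to 3 mm play): 0.098 with the mill in the row, 0.112 with the shaker.
- stop_push (a point): Middle of the stop's free back face, which looks along the rack's -y; 85 mm above the table, 15 mm behind the pad's face: the place to push. Clear above and behind; the stop's black runner and pin knob (13 mm thick, top 85 to 88 mm above the table) are at the rack's x = +25 to +49 mm.
- stop_pad: Cork pad on the jar side of the stop, 52 x 92 mm, 3 mm thick; origin in the middle of its face, 10 mm above the table, axes as the rack's. It is for the jars: the fingers must not touch it.
- pin (a joint): How far the stop's upright spring pin, with a roller at its foot, is lifted (m): 0 seated in a groove, 0.0026 on the rod between grooves. Grooves are 9 mm wide at the mouth. Pushing the stop out of a groove takes 6 to 7 N, on between grooves 1 N; jars pushed along add 1 to 4 N. It falls into a groove with a dip in force; left within 2.5 mm of a groove's middle, it settles in it by itself.
- jar_mid_c (a point): Centre of the middle jar of the row: square glass spice jar with a metal cap, 46 x 46 x 96 mm, standing loose in the rack.
- jar_near_c (a point): Centre of the jar next to the stop: same square glass spice jar, 46 x 46 x 96 mm, with another filling.
- mill_c (a point): Centre of the wooden pepper mill, round, 58 mm across, 145 mm high. It stands either in the rack next to the tall end panel or on the wooden board.
- shaker_c (a point): Centre of the salt shaker, round glass with a metal top, 44 mm across, 90 mm high. It stands in the other of these two places.
- board: Small wooden board lying on the table behind the rack, 150 x 110 x 10 mm, with the mill or the shaker on it; origin under its middle.
- mug: White mug, 92 mm across, 127 mm with its handle, 95 mm high, in front of the rack; origin under its middle. Leave alone.
- timer: Round white kitchen timer, 58 mm across, 42 mm high, in front of the rack on the right; origin under its middle. Leave alone.
- ramekin: Small white dish, 66 mm across, 34 mm high, in front of the rack; origin under its middle. Leave alone.
Things that resemble listed ones, but are neither listed nor needed, are in the scene too. What is shaped like the part that bears jar_near_c but green is not meant.

How it is judged:
By the outcome, as a careful person would: the job done as asked, in the order asked, and still so for the second after the job is handed in, with the robot touching nothing.
It also fails if it takes over 42 s, if anything falls off the work surface, if the arm or the gripper's body presses on something with over 40 N, if the wrist force passes 120 N, or if a joint passes its speed limit or range.

## Working session

There is one attempt and no reset: what is moved stays moved. The work goes in short steps, each a Python script; the robot and the scene stay as the last script left them, time stands still between calls to the robot, and variables do not carry over. Pictures are saved under pics/ and viewed, at most 10 in all, crops included, and the job is handed in when it is done.

```bash
mkdir -p pics; cat > h.py <<'E'
import numpy as np, cv2
from rig import manip
def snap(n,f):
    c=manip.camera(n); cv2.imwrite(f'pics/{f}.png',c['image'][:,:,::-1]); np.save(f'pics/{f}.npy',c,allow_pickle=True); return c
def load(f): return np.load(f'pics/{f}.npy',allow_pickle=True).item()
def K(c): return np.array([[c['fx'],0,c['cx']],[0,c['fy'],c['cy']],[0,0,1.]]),np.array([c['k1'],0,0,0,0.])
def ray(c,p):
    k,d=K(c); q=cv2.undistortPoints(np.array(p,float).reshape(-1,1,2),k,d).reshape(-1,2)
    T=c['cam_to_world']; return T[:3,3],np.c_[q,np.ones(len(q))]@T[:3,:3].T
def onz(c,p,z):
    o,r=ray(c,p); return o+r*((z-o[2])/r[:,2])[:,None]
def proj(c,P):
    k,d=K(c); T=np.linalg.inv(c['cam_to_world']); return cv2.projectPoints(np.array(P,float).reshape(-1,3),cv2.Rodrigues(T[:3,:3])[0],T[:3,3],k,d)[0].reshape(-1,2)
def tri(c1,p1,c2,p2):
    o1,r1=ray(c1,p1);o2,r2=ray(c2,p2);a,b=r1[0],r2[0]
    s=np.linalg.lstsq(np.c_[a,-b],o2-o1,rcond=None)[0]; x,y=o1+a*s[0],o2+b*s[1]
    return (x+y)/2,np.linalg.norm(x-y)
E
python3 - <<'E'
from h import *
for n in('side','top'):
    c=snap(n,n+'0'); print(n,c['fx'],c['cx'],c['cy'],c['k1'],c['cam_to_world'].round(3).tolist())
print(manip.get_time(),manip.get_position(),manip.get_ee_rot(),manip.get_contact_force())
a=[cv2.imread(f'pics/{n}0.png') for n in('side','top')]
E
```

```text
side 534.1121641585135 275.5564059610994 211.54695090186792 -0.16932746512769814 [[-0.999, 0.033, -0.035, 0.574], [0.046, 0.439, -0.897, 1.101], [-0.014, -0.898, -0.44, 0.64], [0.0, 0.0, 0.0, 1.0]]
top 544.7942547935978 283.79906443279276 205.26886268569444 -0.1750877151686642 [[0.002, -0.982, 0.188, 0.282], [-1.0, -0.001, 0.004, -0.003], [-0.004, -0.188, -0.982, 1.409], [0.0, 0.0, 0.0, 1.0]]
0.1 [0.14526258 0.60740486 0.25260877] [-3.67973534e-01 -3.11975253e+00  2.18726605e-03] [0.60828726 0.09790556 0.11502039]
```

View pics/top0.png

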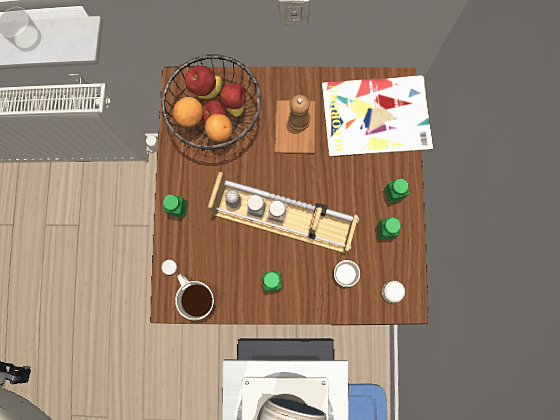

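View pics/side0.png

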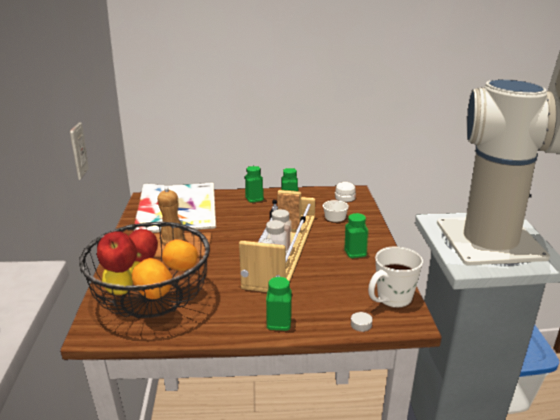

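Top view: the mill stands on the board (300,110) and the shaker in the rack at (232,198), so the target is 0.112. The stop is at about (318,220), the tall panel at (217,190). The jars in the rack are at (256,205) and (277,210); the green ones outside are decoys. I'll confirm this in an enlarged crop.

```bash
python3 - <<'E'
from h import *
a=cv2.imread('pics/top0.png')[165:260,200:370]; b=cv2.imread('pics/side0.png')[180:300,230:330]
a=cv2.resize(a,None,fx=4.7,fy=4.7,interpolation=cv2.INTER_CUBIC);cv2.imwrite('pics/c_top.png',a)
cv2.imwrite('pics/c_side.png',cv2.resize(b,None,fx=5,fy=5,interpolation=cv2.INTER_CUBIC))
E
```

```text
(no output)
```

View pics/c_top.png

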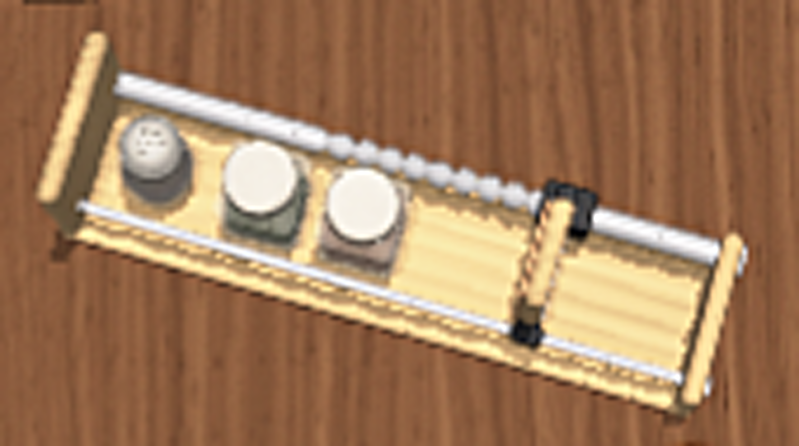

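View pics/c_side.png

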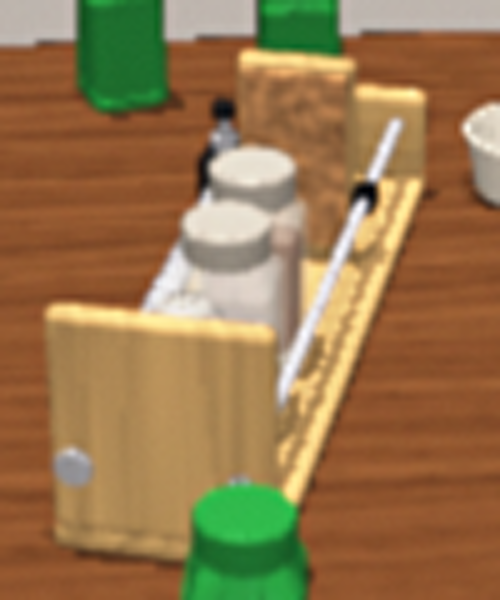

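The crops confirm the order from the tall panel: shaker, two square jars (white caps), then the stop with its cork pad facing the jars. The knob and grooved rod are on the far side, so the target is 0.112. Next I measure the rack pose and the stop.

```bash
python3 - <<'E'
from h import *
t,s=load('top0'),load('side0')
T=lambda *p:(np.array(p,float)+.5)/4.7-.5+[200,165]
S=lambda *p:(np.array(p,float)+.5)/5-.5+[230,180]
pr=onz(t,[T(82,207),T(680,378)],.042); gr=onz(t,[T(120,82),T(717,250)],.042)
for r in(pr,gr):
    d=r[0]-r[1]; print('rod',r.round(4).tolist(),'yaw',-np.arctan2(d[0],d[1]))
pan=onz(t,[T(97,38),T(48,195)],.114); blk=onz(t,[T(735,240),T(690,400)],.058); st=onz(t,[T(562,205),T(535,305)],.115)
for n,q in(('panel',pan),('block',blk),('stop',st)): print(n,q.round(4).tolist(), q.mean(0).round(4))
# two-view: stop top mid, panel top mid, plain-rod black bushing
for n,a,b in(('stoptop',T(548,255),S(298,57)),('paneltop',T(73,117),S(162,313)),('blocktop',T(712,320),S(392,90)),('slider',T(526,325),S(365,190))):
    print(n,*tri(t,a,s,b))
yaw=np.mean([-np.arctan2(*(r[0]-r[1])[:2]) for r in(pr,gr)])
ex=np.array([np.cos(yaw),np.sin(yaw)]);ey=np.array([-np.sin(yaw),np.cos(yaw)])
O1=pan.mean(0)[:2]-ey*.176; O2=blk.mean(0)[:2]+ey*.176
rodO=[pr.mean(0)[:2]+.034*ex,gr.mean(0)[:2]-.037*ex]
print('yaw',yaw,'O',O1,O2,'x-offsets',[ex@o for o in(O1,O2,*rodO)],'y',ey@O1,ey@O2)
O=ex*np.mean([ex@o for o in rodO])+ey*np.mean([ey@O1,ey@O2])
print('O',O,'stop in rack',[(ex@(q[:2]-O),ey@(q[:2]-O)) for q in st])
E
```

```text
rod [[0.5343, 0.1728, 0.042], [0.4412, -0.151, 0.042]] yaw -0.28003120108511587
rod [[0.6042, 0.1536, 0.042], [0.5109, -0.1723, 0.042]] yaw -0.27857367267706434
panel [[0.6108, 0.158, 0.114], [0.5273, 0.1813, 0.114]] [0.5691 0.1696 0.114 ]
block [[0.5137, -0.1802, 0.058], [0.4276, -0.1544, 0.058]] [ 0.4706 -0.1673  0.058 ]
stop [[0.5222, -0.0838, 0.115], [0.4702, -0.0695, 0.115]] [ 0.4962 -0.0767  0.115 ]
stoptop [ 0.49528614 -0.07621173  0.11628776] 0.0012034889319947576
paneltop [0.56711271 0.16928623 0.11569518] 0.002100474082767609
blocktop [ 0.45479103 -0.16362958  0.0603582 ] 0.030773802441474003
slider [ 0.4657802  -0.06743481  0.04816829] 0.006685137679162964
yaw -0.27930243688109013 O [5.20548576e-01 4.66079245e-04] [0.5191631  0.00189273] x-offsets [np.float64(0.5002477764793135), np.float64(0.49852268747957723), np.float64(0.4998352411225308), np.float64(0.5015336242210003)] y 0.14395554810810618 0.14494495588482162
O [0.52110469 0.00082123] stop in rack [(np.float64(0.024348460614254608), np.float64(-0.08106941717387643)), (np.float64(-0.02951482630097881), np.float64(-0.08162851394883407))]
```

```bash
cat >> h.py <<'E'
from scipy.spatial.transform import Rotation as R
yaw=-.2793; ex=np.array([np.cos(yaw),np.sin(yaw),0]);ey=np.array([-np.sin(yaw),np.cos(yaw),0]);O=np.array([.5211,.0008,0])
def W(x,y,z): return O+ex*x+ey*y+np.array([0,0,z])
def rot(sg): 
    z=np.array([0,0,-1.]);y=sg*ex; return R.from_matrix(np.c_[np.cross(y,z),y,z]).as_rotvec()
def ry(): return float(ey@(np.array(manip.get_position())-O))
def fy(): return -float(ey@np.array(manip.get_contact_force()))
E
python3 - <<'E'
from h import *
q0=np.array(manip.get_joint_positions())
best=None
for sg in(1,-1):
    q=manip.solve_ik(W(0,-.128,.088),rot(sg)); print(sg,None if q is None else np.round(q,2))
    if q is not None and (best is None or abs(q[5])<abs(best[1][5])): best=(sg,q)
sg=best[0]; open('sg','w').write(str(sg))
manip.command_gripper(0.0,20)
manip.move_to(W(0,-.128,.25),rot(sg))
manip.servo_line(W(0,-.128,.089),rate=.12)
manip.hold(.3); b=np.mean([fy() for _ in range(5)]); open('bias','w').write(str(b))
print('t',manip.get_time(),manip.get_position(),'bias',b,ry(),manip.get_width())
y=-.128
while y<-.085:
    y+=.001; manip.servo_line(W(0,y,.089),rate=.02)
    f=fy()-b
    if f>1.5: break
print('contact y',y,ry(),f,manip.get_time())
snap('top','top1');a=cv2.imread('pics/top1.png')[150:270,210:370];cv2.imwrite('pics/c_top1.png',cv2.resize(a,None,fx=4.5,fy=4.5,interpolation=cv2.INTER_CUBIC))
E
```

```text
1 [-0.27  0.51  2.   -0.    0.63  0.01]
-1 None
t 5.4917 [ 0.48600251 -0.12230581  0.08931619] bias -0.2762676506937008 -0.1280110666360415 -0.00024876827673910176
contact y -0.09899999999999998 -0.09901503203027127 2.1413947351857976 12.7417
```

View pics/c_top1.png

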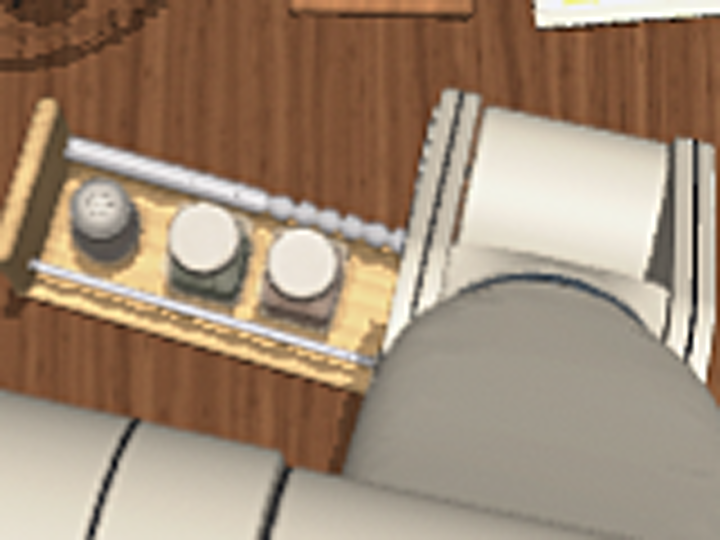

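The contact reading agrees with vision: the stop starts at s of about 7–8 mm, between grooves. I'll take a few 2 mm steps to find the groove phase from the force, then go on.

```bash
python3 - <<'E'
from h import *
b=float(open('bias').read()); y=-.099
for i in range(12):
    y+=.0015; manip.servo_line(W(0,y,.089),rate=.03)
    f=fy()-b; print(round(y*1e3,1),round(ry()*1e3,1),round(f,1),round(manip.get_time(),2))
    if f>14: break
E
```

```text
-97.5 -97.3 -0.9 13.04
-96.0 -95.9 0.6 13.29
-94.5 -94.4 -0.6 13.54
-93.0 -93.2 3.6 13.79
-91.5 -92.0 7.0 14.04
-90.0 -90.4 5.5 14.29
-88.5 -88.6 3.7 14.54
-87.0 -86.8 2.1 14.79
-85.5 -85.3 0.8 15.04
-84.0 -83.8 -0.7 15.29
-82.5 -82.4 0.4 15.54
-81.0 -80.9 0.0 15.79
```

The force peaks at TCP y −91.5 (leaving 0.014) and dips near −84 (dropping into 0.028). Groove 0.014 is therefore at TCP ≈ −94, and 0.112 at ≈ +4 mm. Next is one long push to just short of groove 0.098, then fine steps.

```bash
python3 - <<'E'
from h import *
b=float(open('bias').read())
y=-.081
def go(d,r):
    global y
    y+=d; manip.servo_line(W(0,y,.089),rate=r)
    f=fy()-b; print(round(y*1e3,1),round(ry()*1e3,1),round(f,1),round(manip.get_time(),2)); return f
ok=True
for _ in range(2):
    if go(.0275,.025)>16: ok=False;break
while ok and y<-.0011:
    if go(.0015,.03)>16: break
E
```

```text
-53.5 -53.4 -0.1 17.04
-26.0 -25.9 -0.2 18.29
-24.5 -24.4 0.5 18.54
-23.0 -23.2 4.0 18.79
-21.5 -22.1 5.1 19.04
-20.0 -20.6 7.0 19.29
-18.5 -18.9 5.6 19.54
-17.0 -17.0 3.3 19.79
-15.5 -15.4 2.7 20.04
-14.0 -13.6 0.1 20.29
-12.5 -12.2 -0.5 20.54
-11.0 -10.9 -0.6 20.79
-9.5 -9.5 1.2 21.04
-8.0 -8.6 6.2 21.29
-6.5 -7.4 8.9 21.54
-5.0 -5.6 4.7 21.79
-3.5 -3.8 3.8 22.04
-2.0 -1.9 3.4 22.29
-0.5 -0.2 2.7 22.54
```

```bash
python3 - <<'E'
from h import *
b=float(open('bias').read())
y=-.0005
for _ in range(4):
    y+=.001; manip.servo_line(W(0,y,.089),rate=.02)
    f=fy()-b; print(round(y*1e3,1),round(ry()*1e3,1),round(f,1),round(manip.get_time(),2))
    if f>10: break
c=snap('side','side2');a=cv2.imread('pics/side2.png')[190:310,230:330];
t=snap('top','top2');d=cv2.imread('pics/top2.png')[165:260,200:330]
cv2.imwrite('pics/c2.png',np.hstack([cv2.resize(a,(333,400),interpolation=cv2.INTER_CUBIC),cv2.resize(d,(460,400),interpolation=cv2.INTER_CUBIC)]))
E
```

```text
0.5 0.8 1.5 22.79
1.5 1.7 -0.4 23.04
2.5 2.6 0.6 23.29
3.5 3.6 1.0 23.54
```

View pics/c2.png

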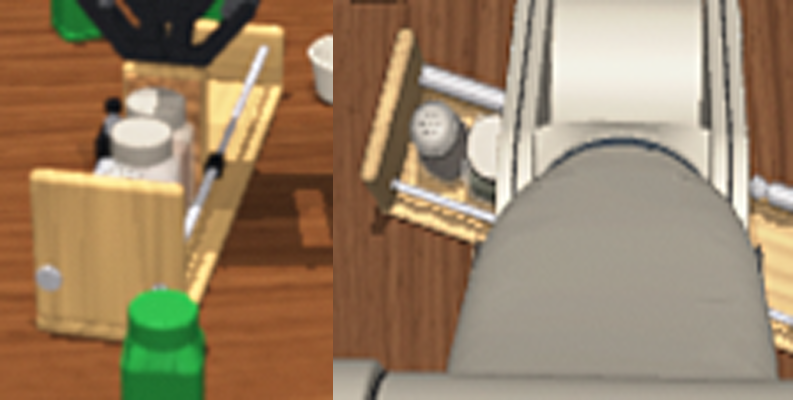

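The force dipped at +1.5, so the pin dropped, and the finger now rests at light force. In the top crop the shaker top is at about (435,124). I'll compare its distance from the panel with the tight position (rack y ≈ 145.5–148 mm).

```bash
python3 - <<'E'
from h import *
manip.servo_line(W(0,-.04,.089),rate=.06)
manip.servo_line(W(0,-.05,.2),rate=.12)
manip.move_to(W(-.05,-.2,.3),rot(1))
t=snap('top','top3'); print(manip.get_time(),fy())
s=snap('side','side3')
a=cv2.imread('pics/top3.png')[165:260,200:370];cv2.imwrite('pics/c_top3.png',cv2.resize(a,None,fx=4.7,fy=4.7,interpolation=cv2.INTER_CUBIC))
E
```

```text
26.4167 -0.19807409455226171
```

View pics/c_top3.png

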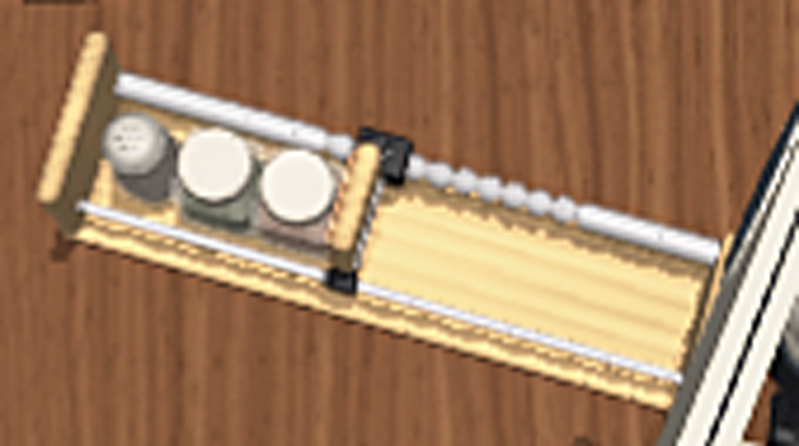

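```bash
python3 - <<'E'
from h import *
t=load('top3'); T=lambda *p:(np.array(p,float)+.5)/4.7-.5+[200,165]
for n,p,z in(('shaker',(135,140),.09),('mid',(215,165),.096),('near',(297,186),.096),('stop',(366,150),.115),('stop',(341,250),.115),('pan',(97,38),.114),('pan',(48,195),.114),('mid0',(260,178),.096),('near0',(364,205),.096),('shak0',(152,148),.09)):
    q=onz(t,[T(*p)],z)[0]-O; print(n,(ex@q*1e3).round(1),(ey@q*1e3).round(1))
E
```

```text
shaker 0.6 144.3
mid -1.7 99.0
near -0.5 54.5
stop 24.2 23.9
stop -29.6 21.6
pan 42.9 175.8
pan -43.8 175.3
mid0 -1.8 74.3
near0 -0.5 18.1
shak0 -1.1 134.4
```

The stop's wood centre is at rack y ≈ 22.7 mm, against 22.5 expected for 0.112. The shaker is at 144.3 mm, so the play is about 3 mm. The robot is clear of everything.

```bash
python3 -c "
from h import *
manip.hold(.3); print(manip.get_time()); print(manip.sign_off())"
```

```text
26.7667
the job is handed in; nothing more can be done
None
```

The job is handed in at 26.8 s: the stop is in the 0.112 groove (shaker in the row), the row is closed up to the tall panel with about 3 mm of play, and the arm is drawn back; I judged the pin's seating from the force dip and the stop's final position, not from a close look at the pin.

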